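Loosen the left-hand disc nut of an angle grinder with its key

ROBOT

A 7-joint arm with a two-finger parallel gripper is mounted at the origin on the work surface. World frame = base frame: x ahead of the robot, y to its left, z up, the work surface at z = 0. Lengths are in m, angles in rad, forces in N, time in s.
With the tool pointing down it reaches from about 0.425 to 0.95 m from the base axis. Payload 4.7 kg.
Tool frame: the origin (TCP) lies on the centre line of the jaws, within the pads' length; the fingertips stand 14 mm ahead of it and the grasp point (between the pads) lies 5 mm behind it; z points along the fingers, y is the direction in which the jaws open and shut (so a half turn about z gives the same grasp; the last joint's range is limited). The gripper opens to 85 mm and grips with 20 to 120 N. Pads are 22 mm wide; open, the fingers measure 114 mm over their backs; the gripper's body (76 mm by 85 mm) begins 54 mm behind the grasp point. The pads swing forward as they close: fully open they stand 13 mm farther back than shut.
Start: joints at [1.114, 0.469, -0.049, 1.532, 0.024, 1.141, -0.082], TCP at [0.28, -0.614, 0.245] pointing down, gripper open.
Joint ranges: [-2.59, 2.59], [-0.33, 1.99], [-1.39, 1.29], [0.1, 2.45], [-1.04, 4.18], [0.21, 1.99], [-2.66, 2.66]. Speed limits (rad/s): [2.57, 2.57, 3.14, 3.14, 3.14, 3.14, 3.14].

INTERFACE

Orientations are given as a rotation vector (axis times angle).
In Python, from rig import ctrl gives the robot as it stands.
- The arm moves only by the tool arm_command, never from a script. Its arguments are lists of equal length, an entry for each row: "dp": the shift along the tool's x, y, z in mm, a list of three; "twist": the turn, a rotation vector about the tool's x, y, z in rad, a list of three; "gripper": the finger opening in mm, from 0 to 85.4. In form: {"dp": [[dx, dy, dz], ...], "twist": [[rx, ry, rz], ...], "gripper": [gripper, ...]}. A call has 1 to 5 rows; each row shifts and turns the commanded pose from where the row before left it, along the tool's axes as they then stand; what a row does not reach is not made up. A row lasts 1/8 s, in which the tool goes at most 62.5 mm and 10.7 degrees, less where a joint would pass 70% of its speed; a pose out of reach is approached as far as the arm can. A call is refused whole if a number of a shift passes 62.5 or a number of a turn 0.188, either way. A call with a gripper value outside its range is refused whole. The fingers move at their own pace and stop on an object; the grip force is fixed at half the most. Time passes only in rows, so rows that do not move let the fingers close. It gives the time, the measured TCP pose, the force and the opening at its end, in the units of the state.
- ctrl.state(): the state, without advancing time (a new reading comes with each control period).
- ctrl.get_image(name): name is "scene" or "top"; returns the picture (400x640x3 uint8, red, green, blue); there is no depth.
- ctrl.get_calibration(name): a dict with "intrinsics" (3x3 intrinsics, pixels), "rvec" (rotation vector, rad) and "tvec" (3), from world to camera coordinates, as OpenCV has them. Camera axes: x right, y down, z forward; pixel columns grow to the right and rows downward; lengths in m; the calibration is good to about 2 mm. A picture is of the moment at which its call begins. get_calibration takes no time and is no camera call.
- ctrl.finish_job(): hands the job in, once; it reports no verdict.
The state is a dict: "time": time; "q": joint angles; "dq": joint speeds; "tau": joint torques, N m; "tool_pos": TCP position; "ee_rot": TCP orientation; "contact_force": force on the tool from outside, world axes, zero at the start; "torque": the same for the moment, N m; "opening": finger opening in m.
Only numpy, scipy, OpenCV 4.12 (cv2) and the standard library are available. Lean on these libraries where they do the work, as an engineer would, in place of code of your own. Each camera call takes 0.05 s, during which the arm holds its last target.

TASK

Take the T-handled three-prong key out of its wooden holder, seat its prongs in the slots of the nut on the upturned grinder and, keeping it seated, turn the nut clockwise (it has a left-hand thread: feel that it gives, never force it) until it has come loose by an eighth of a turn or a little more. Press only gently, turn the nut only with the key, and do not touch the grinder with the gripper. Then stand the key gently back in the well of its holder, let go, and leave the other things on the bench as they are.

Things in the scene. Friction and masses are not known exactly. Their poses are not given: they have to be found in the camera images.
- grinder: angle grinder (fixed) on its back in a wooden cradle, spindle straight up, dark barrel along +y of its frame to 305 mm from the spindle, at most 81 mm high. Origin on the bench under the spindle axis. A level disc of 125 mm diameter has its top 87 mm above the bench; on it sits the nut.
- spindle_axis (a point): on the spindle axis, level with the nut's slot floors (93 mm above the bench); z up; turns with the grinder body, not with the nut. The spindle end, plain, round-nosed, 13 mm in diameter, sticks up through the nut to 121 mm above the bench and guides the key.
- nut_top (a point): on the spindle axis, level with the nut's tooth tops (102 mm above the bench); does not turn with the nut. The castle nut is 38 mm across with six radial slots 60 degrees apart, 8 mm wide, 9 mm deep, 10 to 18.5 mm off the axis. At what angle they stand differs every time and is not measured: find it by feel or sight.
- nut (a joint): turn of the nut on the spindle in rad: 0 = tight (a hard stop against anticlockwise turning), growing as it is turned clockwise seen from above, which loosens it. It turns against a steady drag of about 0.22 N m and stays where it is left. It does not rise noticeably.
- key: loose steel key, about 0.34 kg, 120 mm tall, upright in the holder at the start. Origin at its foot on its axis, level with the prong tips; z up. Three prongs 120 degrees apart (one along +x), 5 mm wide, 10 mm long, 8.5 to 16 mm off the axis. Seated, the prong tips stand on the nut's slot floors; unseated, on the tooth tops, 9 mm higher.
- key_bar (a point): centre of the key's flat-sided cross bar, 109 mm above its foot; axes as the key's. Bar: 80 mm long (x), 14 mm wide (y), 22 mm high. Under it a shaft 11 mm thick, and from 39 down to 10 mm above the foot an eight-sided collar 34 mm across (38 over corners) whose 15 mm bore, 22 mm deep, fits over the spindle end.
- holder: fixed wooden block 100 x 100 mm, 34 mm high, with one round well in the middle, 46 mm in diameter, 22 mm deep (floor 12 mm above the bench), chamfered 3 mm. Origin under its centre on the bench; z up. The key stands in the well.
- mallet: loose wooden mallet lying on the bench, head 70 x 110 x 60 mm, handle 200 mm; origin under the head; leave alone
- jar: loose glass jar with a dark lid, 56 mm wide, 75 mm tall, origin under its centre; leave alone
- spare_discs: loose stack of spare discs, 125 mm in diameter, 15 mm high, origin under its centre; leave alone
Mind the look-alikes: they are no part of the job. Several things have the shape of the key; the one meant has the colours described above.

How it is judged:
On the way, in this order (a step that is already met when the one before it is completed fails the run):
1. the key's prongs are seated in the slots of the still tight nut (z of key in the frame of spindle_axis below 0.003 m and horizontal distance between key and spindle_axis below 0.004 m and angle between key's own z axis and vertical below 0.12 rad and value of joint nut below 0.5 rad), for 0.1 s.
2. with the key seated, the nut is turned clockwise an eighth of a turn (at least 0.7 rad) (z of key in the frame of spindle_axis below 0.005 m and horizontal distance between key and spindle_axis below 0.005 m and value of joint nut above 0.7 rad), for 0.1 s.
At the end, for the whole second after the job is handed in: the nut stands 0.7 to 2.0 rad clockwise of tight; the key stands upright (within 0.15 rad) and at rest in the holder's well, its foot within 8 mm of the well's axis and less than 16 mm above the bench (the well's floor is at 12 mm) (value of joint nut between 0.7 and 2 rad and horizontal distance between key and holder below 0.008 m and z of key in the frame of holder below 0.016 m and angle between key's own z axis and vertical below 0.15 rad and linear speed of key below 0.02 m/s); the robot touches nothing.
It fails at once if the key bears on the grinder or its nut with more than 45 N (contact force between key and grinder above 45 N).
It fails at once if the key is rammed or dropped into its holder (more than 45 N) (contact force between key and holder above 45 N).
It fails at once if the robot touches the grinder or nut itself (contact force between any of the fingers, the arm and grinder above 2 N).
It fails at once if a bystander is shifted by more than 25 mm (distance of any of mallet, jar, spare_discs from where it was at the start of the episode above 0.025 m).
It also fails if it takes over 67 s, if anything falls off the work surface, if the arm or the gripper's body presses on something with over 40 N, if the wrist force passes 120 N, or if a joint passes its speed limit or range.

## Working session

There is one attempt and no reset: what is moved stays moved. The work goes in short steps, Python scripts to look and compute and a tool call to move; the robot and the scene stay as the last step left them, time stands still between calls to the robot, and variables do not carry over. Pictures are saved under pics/ and viewed, and the job is handed in when it is done.

Besides the shell and the picture viewer there is one more tool, called by a JSON object that holds its "op" and its "data". arm_command: Moves the arm, as the interface text tells. Its arguments: {"type":"object","properties":{"dp":{"type":"array"},"twist":{"type":"array"},"gripper":{"type":"array"}},"required":["dp","twist","gripper"]}

```bash
mkdir -p pics
cat > h.py <<'E'
import numpy as np, cv2
from rig import ctrl
def snap(n,f):
    im=ctrl.get_image(n); cv2.imwrite('pics/'+f,im[:,:,::-1]); return im
def cal(n):
    c=ctrl.get_calibration(n); return np.array(c['intrinsics'],float),np.array(c['rvec'],float),np.array(c['tvec'],float)
def ray(n,u,v,z):
    K,r,t=cal(n);R=cv2.Rodrigues(r)[0];o=-R.T@t;d=R.T@np.linalg.inv(K)@np.array([u,v,1.]);return o+d*(z-o[2])/d[2]
def proj(n,p):
    K,r,t=cal(n);return cv2.projectPoints(np.array(p,float).reshape(-1,1,3),r,t,K,None)[0].reshape(-1,2)
E
python3 - <<'E'
from h import *
for n in('scene','top'):
    snap(n,n+'0.png');K,r,t=cal(n);R=cv2.Rodrigues(r)[0];print(n,K[0],K[1],-R.T@t);print(R)
print(ctrl.state())
E
```

```text
scene [477.28232947   0.         321.24786741] [  0.         477.28232947 199.24244924] [1.1890128  0.1135029  0.99199191]
[[-0.36332139  0.93163339  0.00753598]
 [ 0.73270493  0.29071999 -0.61532542]
 [-0.57544857 -0.21803923 -0.78823717]]
top [509.47101865   0.         311.74406335] [  0.         509.47101865 195.62204166] [ 0.48889604 -0.13371756  1.32968558]
[[ 0.02274372 -0.99973922  0.00205464]
 [-0.99915705 -0.02280063 -0.03413691]
 [ 0.03417486 -0.00127651 -0.99941505]]
{'time': 0.1, 'q': array([ 1.11410466,  0.46936474, -0.04852653,  1.53357846,  0.02408647,
        1.14101514, -0.08229145]), 'dq': array([-0.00238531, -0.00134109,  0.00046269, -0.00330229, -0.0008414 ,
        0.00141099, -0.00211945]), 'tau': array([ 4.99320722e-04, -5.11515176e+01, -4.70505771e-02, -2.38391697e+01,
        1.08240981e-02,  4.34501402e-03,  1.57208467e-05]), 'tool_pos': array([ 0.27980136, -0.61372132,  0.24436177]), 'ee_rot': array([-3.06832761e+00, -6.66451374e-01,  7.17977042e-04]), 'contact_force': array([ 0.82266982, -0.25424363, -0.49080481]), 'torque': array([ 0.01769313, -0.01814078, -0.04815323]), 'opening': 0.08537410389194909}
```

View pics/scene0.png

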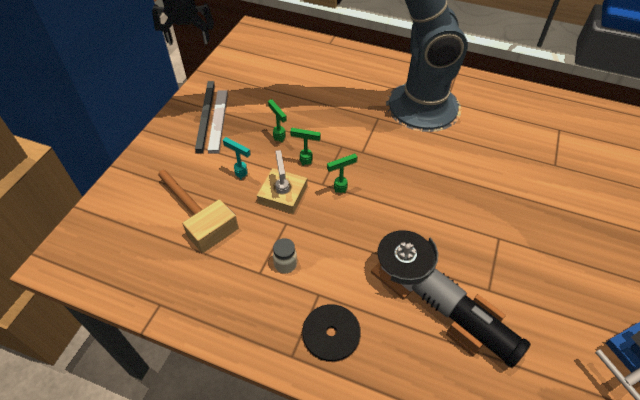

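View pics/top0.png

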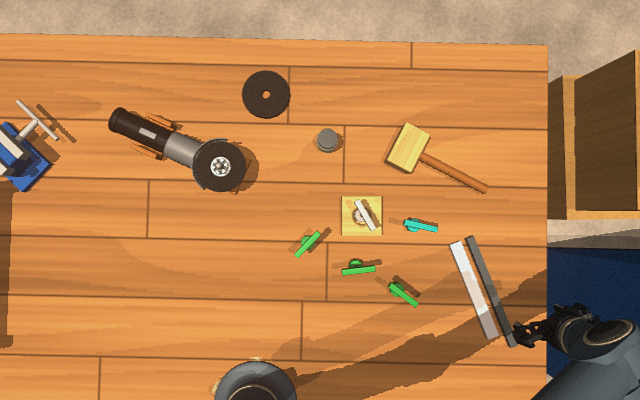

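The silver key stands in the holder, at about (362,215) in the top view. Green and teal look-alikes stand around it. The grinder nut is at (219,167). I'll enlarge these next.

Run:
```python
import cv2,numpy as np
t=cv2.imread('pics/top0.png');s=cv2.imread('pics/scene0.png')
def c(im,x,y,w,h,k):return cv2.resize(im[y:y+h,x:x+w],None,fx=k,fy=k,interpolation=cv2.INTER_CUBIC)
cv2.imwrite('pics/c1.png',np.hstack([c(t,335,190,50,50,8),c(t,194,142,50,50,8)]))
cv2.imwrite('pics/c2.png',np.hstack([c(s,250,145,66,66,6),c(s,373,223,66,66,6)]))
```

```text
(no output)
```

View pics/c1.png

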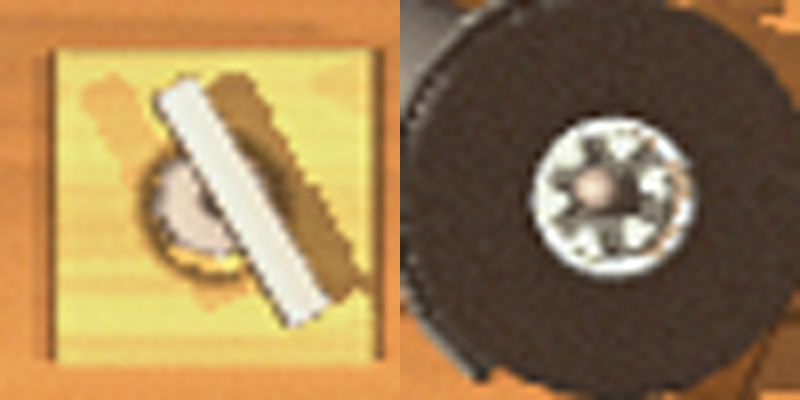

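View pics/c2.png

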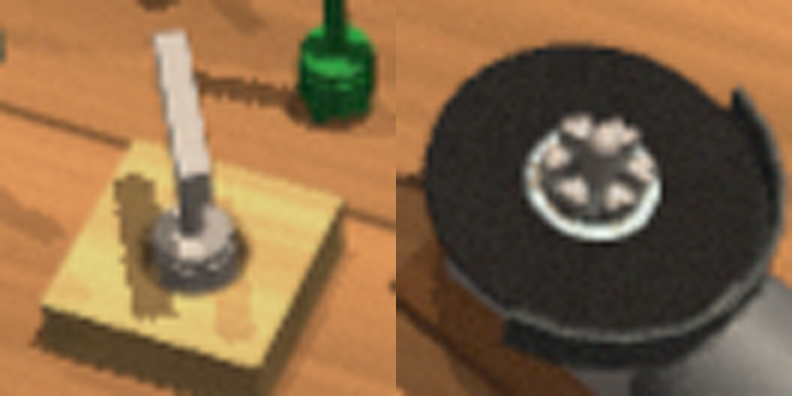

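Run:
```python
from h import *
a=ray('top',357.75,201,.132);b=ray('top',373.1,229,.132);print('bar',a,b,(a+b)/2,np.linalg.norm(a-b),np.degrees(np.arctan2(*(b-a)[1::-1])))
print('collar',ray('top',361.9,215.6,.051))
# holder corners top face
for p in [(52,48),(378,48),(378,365),(52,365)]: print('hc',ray('top',335+p[0]/8,190+p[1]/8,.034))
# scene: holder top corners
for p in [(131,143),(343,203),(265,368),(42,303)]: print('hs',ray('scene',250+p[0]/6,145+p[1]/6,.034))
print('bar scene end',ray('scene',250+170/6,145+33/6,.132),ray('scene',250+193/6,145+175/6,.132))
print('disc top',ray('top',194+(210)/8,142+196/8,.094), ray('scene',373+(593-396)/6,223+178/6,.094))
im=cv2.imread('pics/top0.png')
x=ctrl.state()
# rectified nut views: plane z=.102 around estimate
c=ray('top',194+212/8,142+196/8,.097)[:2];print(c)
def rect(n,c,z,S=400,half=.03):
    g=np.linspace(-half,half,S);X,Y=np.meshgrid(g,g[::-1]);P=np.stack([X+c[0],Y+c[1],0*X+z],-1).reshape(-1,3)
    m=proj(n,P).astype(np.float32).reshape(S,S,2);return cv2.remap(cv2.imread(f'pics/{n}0.png'),m[...,0],m[...,1],cv2.INTER_CUBIC)
cv2.imwrite('pics/rn.png',np.hstack([rect('top',c,.102),rect('scene',c,.102)]))
```

```text
bar [ 0.51966712 -0.24370425  0.132     ] [ 0.45475508 -0.28102913  0.132     ] [ 0.4872111  -0.26236669  0.132     ] 0.07487803019814192 -150.1007976187252
collar [ 0.48536092 -0.26227223  0.051     ]
hc [ 0.53396727 -0.21110153  0.034     ]
hc [ 0.53633372 -0.31481005  0.034     ]
hc [ 0.43570076 -0.31662367  0.034     ]
hc [ 0.43335708 -0.21318966  0.034     ]
hs [ 0.44221173 -0.31197299  0.034     ]
hs [ 0.43978589 -0.21073923  0.034     ]
hs [ 0.53584981 -0.20660323  0.034     ]
hs [ 0.53895067 -0.30872183  0.034     ]
bar scene end [ 0.45749288 -0.2791345   0.132     ] [ 0.5249215  -0.23843719  0.132     ]
disc top [0.59688624 0.08865194 0.094     ] [0.6036734  0.09210632 0.094     ]
[0.59663796 0.08750625]
```

View pics/rn.png

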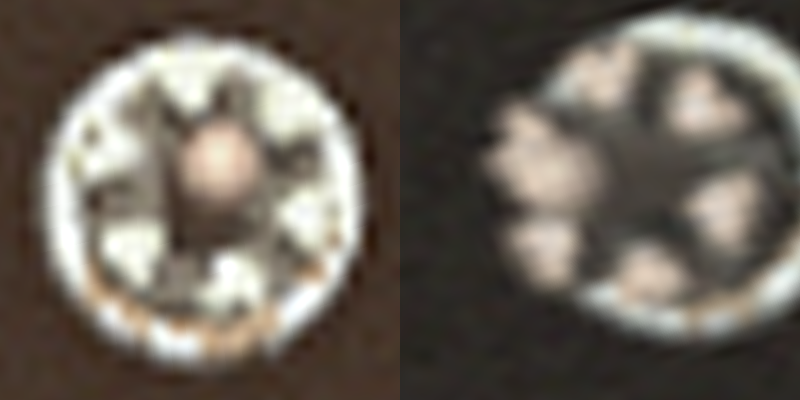

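```bash
cat >> h.py <<'E'
from scipy.spatial.transform import Rotation as Ro
def go(p,yawdeg):
    s=ctrl.state();R=Ro.from_rotvec(s['ee_rot']);x=R.apply([1,0,0])
    T=Ro.from_matrix(np.array([[np.cos(np.radians(yawdeg)),np.sin(np.radians(yawdeg)),0],[np.sin(np.radians(yawdeg)),-np.cos(np.radians(yawdeg)),0],[0,0,-1.]]))
    d=np.array(p)-s['tool_pos']
    print('t',s['time'],'pos',s['tool_pos'].round(4),'yaw',np.degrees(np.arctan2(x[1],x[0])).round(2),'F',s['contact_force'].round(1),'open',round(s['opening']*1000,1),'q7',s['q'][6].round(2))
    print('dp cur frame mm',(R.inv().apply(d)*1000).round(1),'dp target frame',(T.inv().apply(d)*1000).round(1),'twist',(R.inv()*T).as_rotvec().round(4))
E
python3 -c "
from h import *
go([.489,-.2606,.2],30.3)"
```

```text
t 0.1 pos [ 0.2798 -0.6137  0.2444] yaw 24.51 F [ 0.8 -0.3 -0.5] open 85.4 q7 -0.08
dp cur frame mm [ 336.8 -234.4   44.8] dp target frame [ 358.8 -199.3   44.4] twist [-0.0018 -0.     -0.1011]
```

{"op": "arm_command", "data": {"dp": [[0, 0, 0], [36, -20, 4], [36, -20, 4], [36, -20, 4], [36, -20, 4]], "twist": [[0, 0, -0.101], [0, 0, 0], [0, 0, 0], [0, 0, 0], [0, 0, 0]], "gripper": [85, 85, 85, 85, 85]}}

```text
time: 0.72
tool_pos: [0.3644, -0.471, 0.2288]
ee_rot: [-3.032, -0.821, 0.0]
contact_force: [-0.6, -0.3, 0.0]
opening: 0.0845
```

{"op": "arm_command", "data": {"dp": [[36, -20, 4], [36, -20, 4], [36, -20, 4], [36, -20, 5], [36, -20, 5]], "twist": [[0, 0, 0], [0, 0, 0], [0, 0, 0], [0, 0, 0], [0, 0, 0]], "gripper": [85, 85, 85, 85, 85]}}

```text
time: 1.35
tool_pos: [0.4693, -0.294, 0.2069]
ee_rot: [-3.032, -0.821, 0.001]
contact_force: [0.1, 0.5, 0.0]
opening: 0.0853
```

{"op": "arm_command", "data": {"dp": [[30, -18, 5], [0, 0, 0]], "twist": [[0, 0, 0], [0, 0, 0]], "gripper": [85, 85]}}

```text
time: 1.6
tool_pos: [0.487, -0.261, 0.2017]
ee_rot: [-3.028, -0.83, 0.0]
contact_force: [-0.6, -0.3, 0.4]
opening: 0.0848
```

```bash
python3 -c "
from h import *
go([.489,-.2606,.2],30.3)
a=snap('top','t1.png');b=snap('scene','s1.png')
cv2.imwrite('pics/b1.png',np.hstack([cv2.resize(a[160:280,300:430],None,fx=3,fy=3),cv2.resize(b[100:220,220:350],None,fx=3,fy=3)])[:,:,::-1])
"
```

```text
t 1.6 pos [ 0.487  -0.261   0.2017] yaw 30.66 F [-0.6 -0.3  0.4] open 84.8 q7 -0.7
dp cur frame mm [1.9 0.7 1.7] dp target frame [1.9 0.7 1.7] twist [-0.0021 -0.0005  0.0063]
```

View pics/b1.png

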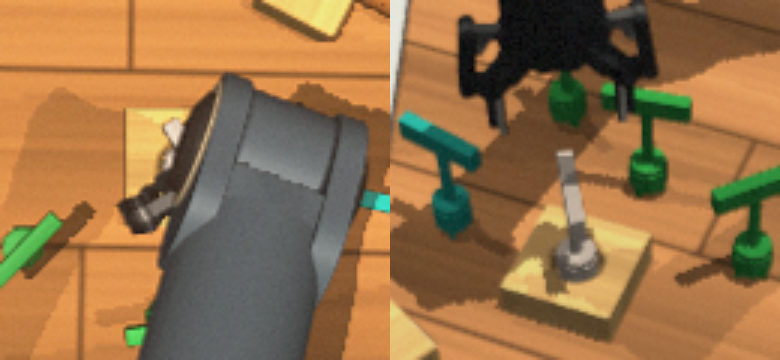

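```bash
python3 -c "
from h import *
a=ray('scene',257.7,143,.2007);b=ray('scene',297.3,139.5,.2007);print(a,b,(a+b)/2,np.linalg.norm(a-b))
print(proj('scene',[.487,-.261,.2]),proj('scene',[.489,-.2606,.132]))
"
```

```text
[ 0.51178475 -0.30198719  0.2007    ] [ 0.46739958 -0.22140294  0.2007    ] [ 0.48959216 -0.26169506  0.2007    ] 0.09199926227359691
[[278.32684302 140.79794754]] [[279.9047033  161.26284508]]
```

{"op": "arm_command", "data": {"dp": [[1.5, 0, 20], [0, 0, 25], [0, 0, 25], [0, 0, 15], [0, 0, 0]], "twist": [[0, 0, 0], [0, 0, 0], [0, 0, 0], [0, 0, 0], [0, 0, 0]], "gripper": [85, 85, 85, 85, 85]}}

```text
time: 2.33
tool_pos: [0.4861, -0.2645, 0.1164]
ee_rot: [-3.032, -0.818, 0.003]
contact_force: [0.5, -1.1, -0.3]
opening: 0.0852
```

{"op": "arm_command", "data": {"dp": [[0, 0, 0], [0, 0, 0], [0, 0, 0], [0, 0, 0]], "twist": [[0, 0, 0], [0, 0, 0], [0, 0, 0], [0, 0, 0]], "gripper": [50, 35, 25, 20]}}

```text
time: 2.82
tool_pos: [0.4873, -0.2639, 0.1177]
ee_rot: [3.032, 0.821, 0.001]
contact_force: [-0.3, 0.5, -1.3]
opening: 0.0202
```

{"op": "arm_command", "data": {"dp": [[0, 0, 0], [0, 0, 0], [0, 0, 0], [0, 0, 0], [0, 0, 0]], "twist": [[0, 0, 0], [0, 0, 0], [0, 0, 0], [0, 0, 0], [0, 0, 0]], "gripper": [16, 12, 8, 5, 5]}}

```text
time: 3.45
tool_pos: [0.487, -0.2634, 0.1175]
ee_rot: [-3.032, -0.821, 0.0]
contact_force: [-1.9, 3.1, 5.5]
opening: 0.0131
```

```bash
python3 -c "
from h import *
go([.489,-.2606,.116],30.3)
b=snap('scene','s2.png')
cv2.imwrite('pics/b2.png',cv2.resize(b[120:220,230:330],None,fx=5,fy=5)[:,:,::-1])
"
```

```text
t 3.45 pos [ 0.487  -0.2634  0.1175] yaw 30.3 F [-1.9  3.1  5.5] open 13.1 q7 -0.73
dp cur frame mm [ 3.1 -1.4  1.5] dp target frame [ 3.1 -1.4  1.5] twist [-0.0007  0.0001  0.    ]
```

View pics/b2.png

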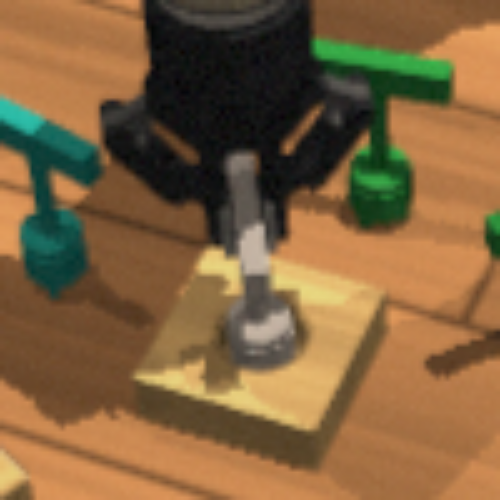

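{"op": "arm_command", "data": {"dp": [[0, 0, -8], [0, 0, -15], [0, 0, -25], [0, 0, -30], [0, 0, -30]], "twist": [[0, 0, 0], [0, 0, 0], [0, 0, 0], [0, 0, 0], [0, 0, 0]], "gripper": [5, 5, 5, 5, 5]}}

```text
time: 4.12
tool_pos: [0.4871, -0.2642, 0.2269]
ee_rot: [3.032, 0.82, 0.001]
contact_force: [0.8, -0.5, -3.3]
opening: 0.0132
```

{"op": "arm_command", "data": {"dp": [[0, 0, -30], [0, 0, -22], [0, 0, 0], [0, 0, 0]], "twist": [[0, 0, 0], [0, 0, 0], [0, 0, 0], [0, 0, 0]], "gripper": [5, 5, 5, 5]}}

```text
time: 4.62
tool_pos: [0.4864, -0.2638, 0.2765]
ee_rot: [-3.032, -0.821, 0.002]
contact_force: [0.4, 0.2, -3.2]
opening: 0.0128
```

```bash
python3 -c "
from h import *
go([.599,.091,.2775],72.5)
b=snap('scene','s3.png');a=snap('top','t3.png')
cv2.imwrite('pics/b3.png',np.hstack([cv2.resize(b[80:200,220:340],None,fx=4,fy=4),cv2.resize(a[150:270,300:375],None,fx=4,fy=4)])[:,:,::-1])
go([.599,.091,.2775],72.5)
"
```

```text
t 4.625 pos [ 0.4864 -0.2638  0.2765] yaw 30.29 F [ 0.4  0.2 -3.2] open 12.8 q7 -0.68
dp cur frame mm [ 276.1 -249.6   -1. ] dp target frame [372.2   0.7  -1. ] twist [-1.300e-03  5.000e-04 -7.367e-01]
t 4.725 pos [ 0.4864 -0.2636  0.276 ] yaw 30.3 F [ 0.3  0.1 -3.3] open 13.1 q7 -0.68
dp cur frame mm [ 276.2 -249.4   -1.4] dp target frame [372.1   0.8  -1.5] twist [-2.400e-03  6.000e-04 -7.366e-01]
```

View pics/b3.png

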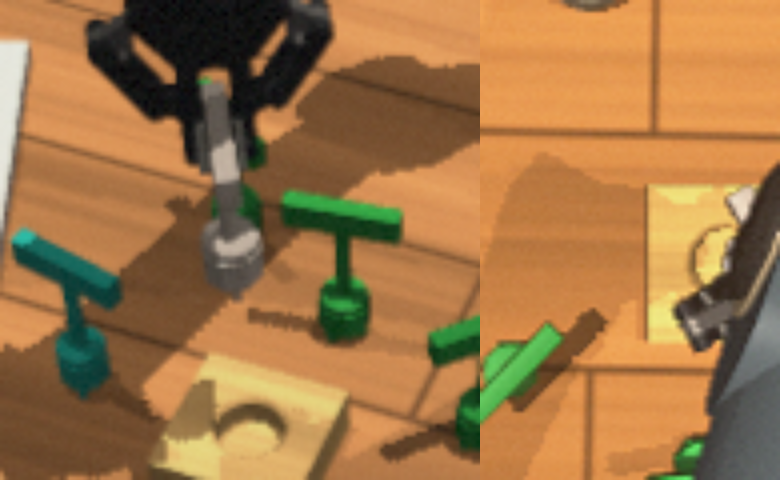

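```bash
python3 -c "
from h import *
tcp=np.array([.4864,-.2637,0]);u=np.array([np.cos(np.radians(30.3)),np.sin(np.radians(30.3)),0])
f=.1705
for d in(-3,0,3,6):
    k=tcp+u*d/1000
    P=[k+[0,0,f+.010],k+[0,0,f+.039],k+u*.04+[0,0,f+.12],k+u*.04+[0,0,f+.098],k-u*.04+[0,0,f+.12]]
    print(d,((proj('scene',P)-[220,80])*4).round(0).tolist(), ((proj('top',[P[2]])-[300,150])*4+[480,0]).round().tolist())
"
python3 -c "
import cv2
b=cv2.imread('pics/s3.png');cv2.imwrite('pics/b4.png',cv2.resize(b[92:162,255:305],None,fx=8,fy=8,interpolation=cv2.INTER_CUBIC))"
```

```text
-3 [[231.0, 261.0], [228.0, 226.0], [225.0, 169.0], [228.0, 199.0], [211.0, 71.0]] [[742.0, 199.0]]
0 [[232.0, 265.0], [228.0, 230.0], [226.0, 173.0], [229.0, 203.0], [212.0, 75.0]] [[739.0, 194.0]]
3 [[232.0, 268.0], [229.0, 233.0], [227.0, 177.0], [229.0, 207.0], [212.0, 78.0]] [[736.0, 189.0]]
6 [[233.0, 272.0], [229.0, 237.0], [227.0, 181.0], [230.0, 211.0], [213.0, 82.0]] [[734.0, 184.0]]
```

View pics/b4.png

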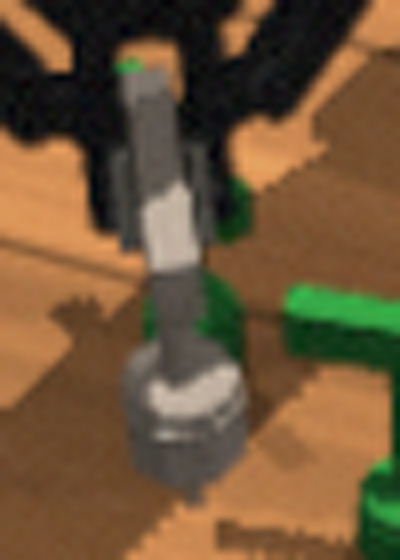

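{"op": "arm_command", "data": {"dp": [[0, 0, 0], [0, 0, 0], [0, 0, 0], [0, 0, 0], [0, 0, 0]], "twist": [[0, 0, -0.15], [0, 0, -0.15], [0, 0, -0.15], [0, 0, -0.15], [0, 0, -0.137]], "gripper": [5, 5, 5, 5, 5]}}

```text
time: 5.35
tool_pos: [0.4867, -0.2637, 0.2761]
ee_rot: [-2.527, -1.863, 0.001]
contact_force: [-0.3, -0.3, -3.4]
opening: 0.0133
```

```bash
python3 -c "
from h import *
go([.5975,.0894,.255],72.5)
"
```

```text
t 5.35 pos [ 0.4867 -0.2637  0.2761] yaw 72.79 F [-0.3 -0.3 -3.4] open 13.3 q7 0.03
dp cur frame mm [370.1   1.4  21.3] dp target frame [370.1  -0.5  21.1] twist [-0.002  -0.0004  0.0051]
```

{"op": "arm_command", "data": {"dp": [[25, 0, 0], [40, 0, 0], [40, 0, 0], [40, 0, 0], [40, 0, 0]], "twist": [[0, 0, 0.005], [0, 0, 0], [0, 0, 0], [0, 0, 0], [0, 0, 0]], "gripper": [5, 5, 5, 5, 5]}}

```text
time: 5.98
tool_pos: [0.5433, -0.0865, 0.2762]
ee_rot: [-2.537, -1.851, 0.002]
contact_force: [-0.1, -0.6, -2.8]
opening: 0.0132
```

{"op": "arm_command", "data": {"dp": [[40, 0, 0], [40, 0, 0], [40, 0, 0], [40, 0, 0], [25, 0, 10]], "twist": [[0, 0, 0], [0, 0, 0], [0, 0, 0], [0, 0, 0], [0, 0, 0]], "gripper": [5, 5, 5, 5, 5]}}

```text
time: 6.6
tool_pos: [0.6002, 0.0912, 0.2668]
ee_rot: [-2.535, -1.854, -0.001]
contact_force: [0.2, -1.0, -3.8]
opening: 0.0135
```

{"op": "arm_command", "data": {"dp": [[0, 0, 10], [0, 0, 0], [0, 0, 0]], "twist": [[0, 0, 0], [0, 0, 0], [0, 0, 0]], "gripper": [5, 5, 5]}}

```text
time: 6.98
tool_pos: [0.5999, 0.087, 0.2572]
ee_rot: [2.539, 1.849, -0.001]
contact_force: [-0.7, 0.0, -3.5]
opening: 0.0129
```

```bash
python3 -c "
from h import *
go([.5975,.0894,.255],72.5)
b=snap('scene','s5.png');a=snap('top','t5.png')
cv2.imwrite('pics/b5.png',np.hstack([cv2.resize(b[190:290,360:460],None,fx=5,fy=5,interpolation=cv2.INTER_CUBIC),cv2.resize(a[120:220,170:230],None,fx=5,fy=5)])[:,:,::-1])
go([.5975,.0894,.255],72.5)
"
```

```text
t 6.975 pos [0.5999 0.087  0.2572] yaw 72.12 F [-0.7  0.  -3.5] open 12.9 q7 -0.7
dp cur frame mm [ 1.6 -3.   2.2] dp target frame [ 1.6 -3.   2.2] twist [-0.      0.0009 -0.0067]
t 7.075 pos [0.6001 0.0874 0.2577] yaw 72.14 F [ 0.6 -0.2 -3. ] open 13.0 q7 -0.7
dp cur frame mm [ 1.1 -3.1  2.7] dp target frame [ 1.1 -3.1  2.7] twist [ 0.0008  0.0002 -0.0063]
```

View pics/b5.png

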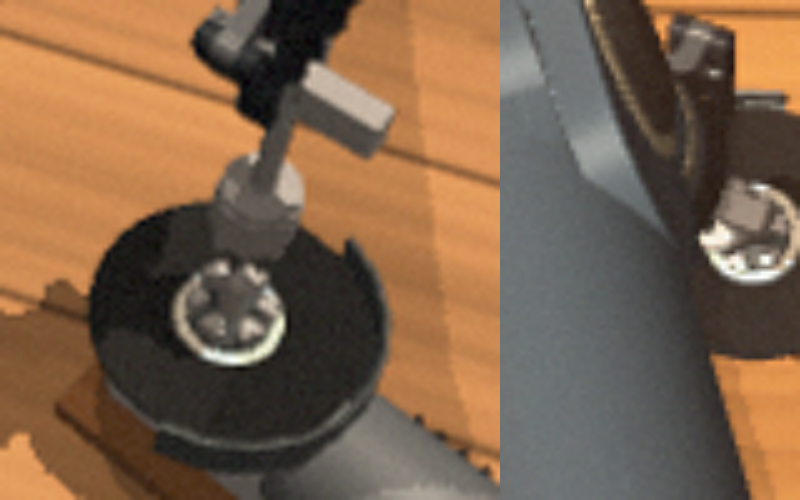

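```bash
cat >> h.py <<'E'
def pred(n,tcp,yaw,d,dz,o,k):
    u=np.array([np.cos(np.radians(yaw)),np.sin(np.radians(yaw)),0]);w=np.array([-u[1],u[0],0]);f=tcp[2]-.1055
    b=np.array([tcp[0],tcp[1],0])+u*d
    P=[b+[0,0,f+.01],b+[0,0,f+.039],b+u*.04+w*.007+[0,0,f+.12],b+u*.04-w*.007+[0,0,f+.12],b+u*.04-w*.007+[0,0,f+.098],b+[0,0,f]]
    return ((proj(n,P)-o)*k).round(0)
E
python3 -c "
from h import *
im=cv2.imread('pics/s5.png')
print(((proj('scene',[[.5985,.0925,.093],[.5985,.0925,.102],[.5985,.0925,.121],[.5985,.0925,.165],[.5985,.0925,.19]])-[360,190])*5).round())
for d in(0,.003,.006):print(d,pred('scene',[.6,.0872,.2575],72.13,d,0,[360,190],5).tolist())
cv2.imwrite('pics/b6.png',cv2.resize(im[200:265,390:445],None,fx=10,fy=9.2,interpolation=cv2.INTER_CUBIC))
"
```

```text
[[233. 305.]
 [236. 295.]
 [242. 271.]
 [258. 214.]
 [268. 180.]]
0 [[244.0, 217.0], [255.0, 177.0], [388.0, 98.0], [369.0, 121.0], [358.0, 155.0], [240.0, 230.0]]
0.003 [[250.0, 221.0], [261.0, 181.0], [395.0, 102.0], [376.0, 125.0], [365.0, 159.0], [246.0, 234.0]]
0.006 [[256.0, 225.0], [267.0, 185.0], [402.0, 106.0], [383.0, 130.0], [371.0, 164.0], [252.0, 238.0]]
```

View pics/b6.png

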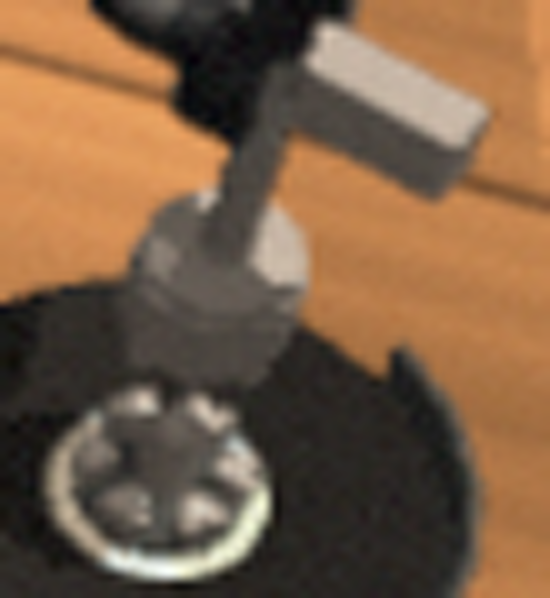

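```bash
python3 -c "
from h import *
im=cv2.imread('pics/t5.png')
cv2.imwrite('pics/b7.png',cv2.resize(im[145:185,200:245],None,fx=14,fy=14,interpolation=cv2.INTER_CUBIC))
for d in(0,.003,.006):print(d,pred('top',[.6,.0872,.2575],72.13,d,0,[200,145],14).tolist())
print(((proj('top',[[.598,.0905,.093],[.598,.0905,.102],[.598,.0905,.121]])-[200,145])*14).round())
"
```

```text
0 [[219.0, 244.0], [186.0, 226.0], [-188.0, 127.0], [-156.0, 39.0], [-122.0, 57.0], [231.0, 250.0]]
0.003 [[202.0, 238.0], [168.0, 220.0], [-207.0, 121.0], [-175.0, 32.0], [-140.0, 51.0], [214.0, 245.0]]
0.006 [[185.0, 232.0], [150.0, 214.0], [-226.0, 114.0], [-194.0, 26.0], [-159.0, 44.0], [196.0, 239.0]]
[[274. 295.]
 [265. 290.]
 [245. 280.]]
```

View pics/b7.png

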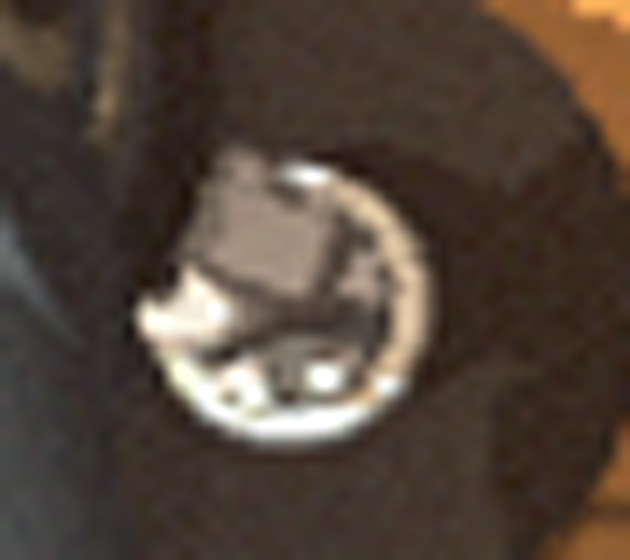

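```bash
python3 -c "
from h import *
for d in(0,.003,.006):
    u=np.array([np.cos(np.radians(72.13)),np.sin(np.radians(72.13)),0]);w=np.array([-u[1],u[0],0]);b=np.array([.6,.0872,.2575-.1055+.12])+u*d-u*.04
    print(((proj('top',[b+w*.007,b-w*.007,b+w*.007+[0,0,-.022],b-w*.007+[0,0,-.022]])-[200,145])*14).round().tolist())
"
```

```text
[[319.0, 304.0], [351.0, 215.0], [344.0, 317.0], [375.0, 230.0]]
[[300.0, 297.0], [332.0, 208.0], [326.0, 310.0], [357.0, 223.0]]
[[281.0, 290.0], [313.0, 202.0], [307.0, 304.0], [338.0, 217.0]]
```

{"op": "arm_command", "data": {"dp": [[0.4, -1.9, 5], [0, 0, 8], [0, 0, 8], [0, 0, 4], [0, 0, 0]], "twist": [[0, 0, -0.006], [0, 0, 0], [0, 0, 0], [0, 0, 0], [0, 0, 0]], "gripper": [5, 5, 5, 5, 5]}}

```text
time: 7.7
tool_pos: [0.598, 0.0895, 0.2317]
ee_rot: [-2.532, -1.859, 0.001]
contact_force: [-1.1, 0.3, -2.7]
opening: 0.013
```

```bash
python3 -c "
from h import *
go([.5983,.0882,.2325],72.5)
b=snap('scene','s8.png')
cv2.imwrite('pics/b8.png',cv2.resize(b[200:265,385:445],None,fx=9,fy=9,interpolation=cv2.INTER_CUBIC)[:,:,::-1])
"
```

```text
t 7.7 pos [0.598  0.0895 0.2317] yaw 72.59 F [-1.1  0.3 -2.7] open 13.0 q7 -0.71
dp cur frame mm [-1.1  0.7 -0.8] dp target frame [-1.1  0.7 -0.8] twist [-0.0008  0.0004  0.0015]
```

View pics/b8.png

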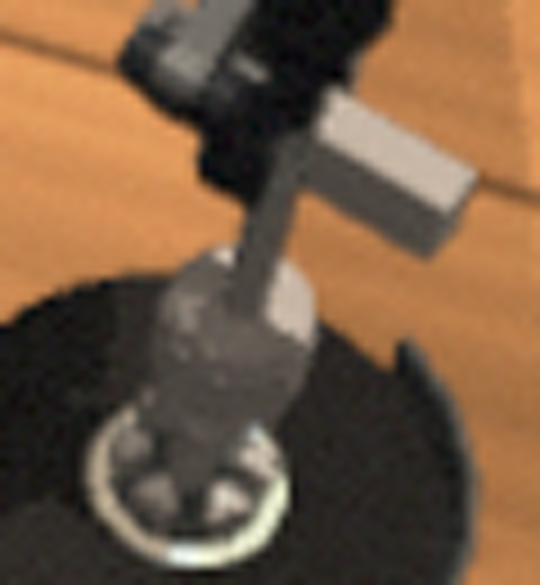

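{"op": "arm_command", "data": {"dp": [[-0.6, 0.4, 2], [0, 0, 2], [0, 0, 2], [0, 0, 2], [0, 0, 2]], "twist": [[0, 0, 0], [0, 0, 0], [0, 0, 0], [0, 0, 0], [0, 0, 0]], "gripper": [5, 5, 5, 5, 5]}}

```text
time: 8.38
tool_pos: [0.5984, 0.0888, 0.2222]
ee_rot: [2.532, 1.86, 0.0]
contact_force: [0.3, 0.4, -2.9]
opening: 0.0129
```

{"op": "arm_command", "data": {"dp": [[0, 0, 1.5], [0, 0, 1.5], [0, 0, 1.5], [0, 0, 1.5]], "twist": [[0, 0, 0], [0, 0, 0], [0, 0, 0], [0, 0, 0]], "gripper": [5, 5, 5, 5]}}

```text
time: 8.88
tool_pos: [0.5984, 0.0888, 0.2162]
ee_rot: [2.532, 1.859, -0.0]
contact_force: [0.3, 0.5, -4.2]
opening: 0.013
```

{"op": "arm_command", "data": {"dp": [[0, 0, 1], [0, 0, 1], [0, 0, 1]], "twist": [[0, 0, 0], [0, 0, 0], [0, 0, 0]], "gripper": [5, 5, 5]}}

```text
time: 9.25
tool_pos: [0.5984, 0.0888, 0.2133]
ee_rot: [2.532, 1.859, 0.0]
contact_force: [-0.0, -0.3, -3.9]
opening: 0.013
```

Bore is over the nose with no contact force, so I'll continue down.

{"op": "arm_command", "data": {"dp": [[0, 0, 1], [0, 0, 1], [0, 0, 1], [0, 0, 1]], "twist": [[0, 0, 0], [0, 0, 0], [0, 0, 0], [0, 0, 0]], "gripper": [5, 5, 5, 5]}}

```text
time: 9.75
tool_pos: [0.5986, 0.0888, 0.2094]
ee_rot: [2.532, 1.859, 0.001]
contact_force: [0.3, -0.4, -2.9]
opening: 0.013
```

{"op": "arm_command", "data": {"dp": [[0, 0, 1], [0, 0, 1], [0, 0, 0]], "twist": [[0, 0, 0], [0, 0, 0], [0, 0, 0]], "gripper": [5, 5, 5]}}

```text
time: 10.12
tool_pos: [0.5985, 0.0888, 0.2073]
ee_rot: [2.532, 1.859, 0.0]
contact_force: [0.7, 0.5, -4.0]
opening: 0.0127
```

{"op": "arm_command", "data": {"dp": [[0, 0, 0.7], [0, 0, 0.7], [0, 0, 0.7], [0, 0, 0]], "twist": [[0, 0, 0], [0, 0, 0], [0, 0, 0], [0, 0, 0]], "gripper": [5, 5, 5, 5]}}

```text
time: 10.62
tool_pos: [0.5985, 0.0888, 0.2052]
ee_rot: [2.532, 1.859, 0.0]
contact_force: [1.1, 0.0, -2.4]
opening: 0.0132
```

{"op": "arm_command", "data": {"dp": [[0, 0, 0.8], [0, 0, 0.8], [0, 0, 0]], "twist": [[0, 0, 0], [0, 0, 0], [0, 0, 0]], "gripper": [5, 5, 5]}}

```text
time: 11.0
tool_pos: [0.5985, 0.0888, 0.2036]
ee_rot: [2.532, 1.859, 0.0]
contact_force: [1.2, -0.2, -2.9]
opening: 0.0134
```

{"op": "arm_command", "data": {"dp": [[0, 0, 0.8], [0, 0, 0.8], [0, 0, 0.8], [0, 0, 0]], "twist": [[0, 0, 0], [0, 0, 0], [0, 0, 0], [0, 0, 0]], "gripper": [5, 5, 5, 5]}}

```text
time: 11.5
tool_pos: [0.5985, 0.0888, 0.2011]
ee_rot: [2.532, 1.859, 0.0]
contact_force: [1.7, -0.7, -3.1]
opening: 0.0132
```

{"op": "arm_command", "data": {"dp": [[0, 0, 0.6], [0, 0, 0.6], [0, 0, 0]], "twist": [[0, 0, 0], [0, 0, 0], [0, 0, 0]], "gripper": [5, 5, 5]}}

```text
time: 11.88
tool_pos: [0.5984, 0.0888, 0.2]
ee_rot: [2.532, 1.859, 0.0]
contact_force: [2.0, 0.8, -3.1]
opening: 0.0131
```

{"op": "arm_command", "data": {"dp": [[0, 0, 0.5], [0, 0, 0.5], [0, 0, 0.3], [0, 0, 0]], "twist": [[0, 0, 0], [0, 0, 0], [0, 0, 0], [0, 0, 0]], "gripper": [5, 5, 5, 5]}}

```text
time: 12.38
tool_pos: [0.5984, 0.0888, 0.1987]
ee_rot: [2.532, 1.859, 0.0]
contact_force: [0.9, -0.4, -2.3]
opening: 0.0132
```

{"op": "arm_command", "data": {"dp": [[0, 0, 0.3], [0, 0, 0.3], [0, 0, 0]], "twist": [[0, 0, 0], [0, 0, 0], [0, 0, 0]], "gripper": [5, 5, 5]}}

```text
time: 12.75
tool_pos: [0.5985, 0.0888, 0.1985]
ee_rot: [2.532, 1.859, 0.0]
contact_force: [0.7, -0.1, -0.1]
opening: 0.013
```

```bash
python3 -c "
from h import *
go([.5984,.0888,.198],72.5)
print(ctrl.state()['torque'])
b=snap('scene','s9.png')
cv2.imwrite('pics/b9.png',cv2.resize(b[210:275,380:440],None,fx=9,fy=9,interpolation=cv2.INTER_CUBIC)[:,:,::-1])
"
```

```text
t 12.75 pos [0.5985 0.0888 0.1985] yaw 72.58 F [ 0.7 -0.1 -0.1] open 13.0 q7 -0.73
dp cur frame mm [-0.  -0.1  0.5] dp target frame [-0.  -0.1  0.5] twist [ 0.0004 -0.      0.0014]
[-0.18998541 -0.25893115 -0.02578013]
```

View pics/b9.png

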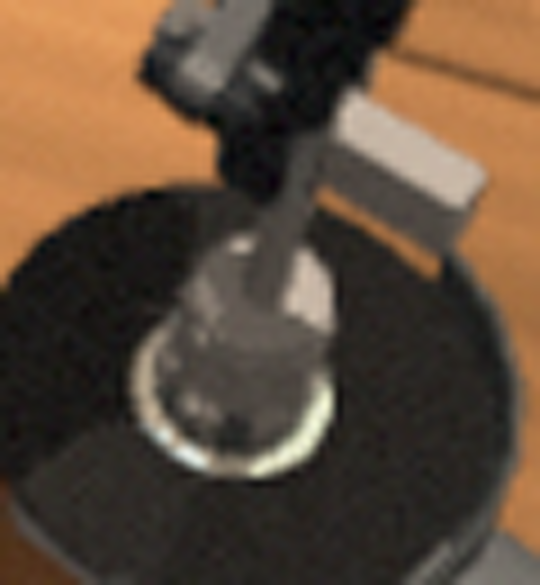

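{"op": "arm_command", "data": {"dp": [[0, 0, 0.5], [0, -0.2, 0], [0, -0.2, 0], [0, 0, 0]], "twist": [[0, 0, 0], [0, 0, 0.05], [0, 0, 0.05], [0, 0, 0]], "gripper": [5, 5, 5, 5]}}

```text
time: 13.3
tool_pos: [0.5984, 0.0888, 0.1984]
ee_rot: [2.62, 1.731, 0.001]
contact_force: [-0.3, -1.3, 5.0]
opening: 0.0131
```

```bash
python3 -c "
from h import *
go([.5984,.0888,.198],72.5)
print(ctrl.state()['torque'])"
```

```text
t 13.3 pos [0.5984 0.0888 0.1984] yaw 66.9 F [-0.3 -1.3  5. ] open 13.1 q7 -0.82
dp cur frame mm [-0.   0.1  0.4] dp target frame [-0.   0.1  0.4] twist [ 0.0013  0.0001 -0.0978]
[-0.37749545 -0.02561893  0.17737215]
```

{"op": "arm_command", "data": {"dp": [[0, -0.2, 0], [0, -0.2, 0], [0, -0.2, 0], [0, 0, 0]], "twist": [[0, 0, 0.06], [0, 0, 0.06], [0, 0, 0.06], [0, 0, 0]], "gripper": [5, 5, 5, 5]}}

```text
time: 13.8
tool_pos: [0.5978, 0.0891, 0.1984]
ee_rot: [2.765, 1.489, 0.001]
contact_force: [-0.3, -1.8, 6.0]
opening: 0.013
```

```bash
python3 -c "
from h import *
go([.5984,.0888,.198],72.5)
print(ctrl.state()['torque'])"
```

```text
t 13.8 pos [0.5978 0.0891 0.1984] yaw 56.59 F [-0.3 -1.8  6. ] open 13.0 q7 -0.98
dp cur frame mm [0.1 0.7 0.4] dp target frame [-0.1  0.7  0.4] twist [ 0.0012  0.     -0.2777]
[-0.40084004 -0.00354953  0.11688381]
```

{"op": "arm_command", "data": {"dp": [[0, -0.27, 0], [0, -0.27, 0], [0, -0.27, 0], [0, -0.27, 0], [0, 0, 0]], "twist": [[0, 0, 0.08], [0, 0, 0.08], [0, 0, 0.08], [0, 0, 0.08], [0, 0, 0]], "gripper": [5, 5, 5, 5, 5]}}

```text
time: 14.42
tool_pos: [0.5968, 0.0899, 0.1984]
ee_rot: [2.968, 1.029, 0.001]
contact_force: [0.2, -2.3, 5.9]
opening: 0.0133
```

```bash
python3 -c "
from h import *
go([.5984,.0888,.198],72.5)
print(ctrl.state()['torque'])
b=snap('scene','s10.png')
cv2.imwrite('pics/b10.png',cv2.resize(b[210:275,380:440],None,fx=9,fy=9,interpolation=cv2.INTER_CUBIC)[:,:,::-1])
"
```

```text
t 14.425 pos [0.5968 0.0899 0.1984] yaw 38.25 F [ 0.2 -2.3  5.9] open 13.3 q7 -1.27
dp cur frame mm [0.5 1.9 0.4] dp target frame [-0.6  1.8  0.4] twist [ 9.000e-04 -1.000e-04 -5.978e-01]
[-0.4347491   0.12093468  0.08004881]
```

View pics/b10.png

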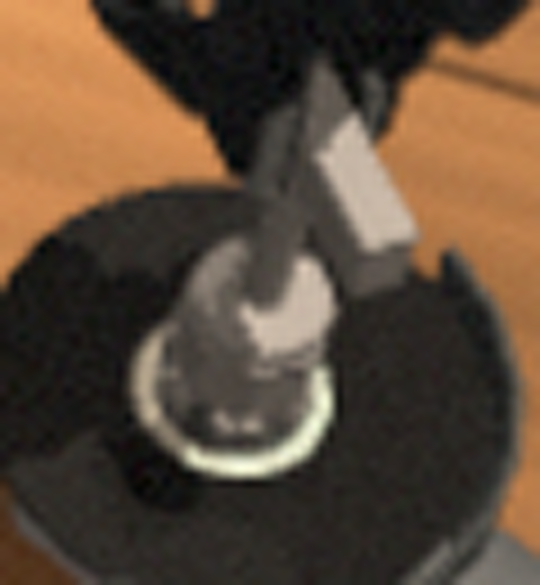

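Key remains seated and the bar has turned. Forces are small, so I'll continue.

{"op": "arm_command", "data": {"dp": [[0, -0.25, 0], [0, -0.25, 0], [0, -0.25, 0], [0, -0.25, 0], [0, 0, 0]], "twist": [[0, 0, 0.08], [0, 0, 0.08], [0, 0, 0.08], [0, 0, 0.08], [0, 0, 0]], "gripper": [5, 5, 5, 5, 5]}}

```text
time: 15.1
tool_pos: [0.5963, 0.091, 0.1984]
ee_rot: [3.094, 0.543, 0.001]
contact_force: [-1.4, -1.2, 6.0]
opening: 0.0126
```

{"op": "arm_command", "data": {"dp": [[0, -0.25, 0], [0, -0.25, 0], [0, -0.2, 0], [0, 0, 0]], "twist": [[0, 0, 0.08], [0, 0, 0.08], [0, 0, 0.06], [0, 0, 0]], "gripper": [5, 5, 5, 5]}}

```text
time: 15.6
tool_pos: [0.596, 0.0917, 0.1984]
ee_rot: [3.135, 0.201, 0.001]
contact_force: [0.2, 0.0, 5.4]
opening: 0.0129
```

```bash
python3 -c "
from h import *
go([.5984,.0888,.198],72.5)
print(ctrl.state()['torque'])
b=snap('scene','s11.png')
cv2.imwrite('pics/b11.png',cv2.resize(b[210:275,380:440],None,fx=9,fy=9,interpolation=cv2.INTER_CUBIC)[:,:,::-1])
"
```

```text
t 15.6 pos [0.596  0.0917 0.1984] yaw 7.34 F [0.2 0.  5.4] open 12.9 q7 -1.76
dp cur frame mm [2.  3.2 0.4] dp target frame [-2.1  3.2  0.4] twist [ 4.0000e-04 -4.0000e-04 -1.1373e+00]
[-0.34160865  0.12691598  0.07128938]
```

View pics/b11.png

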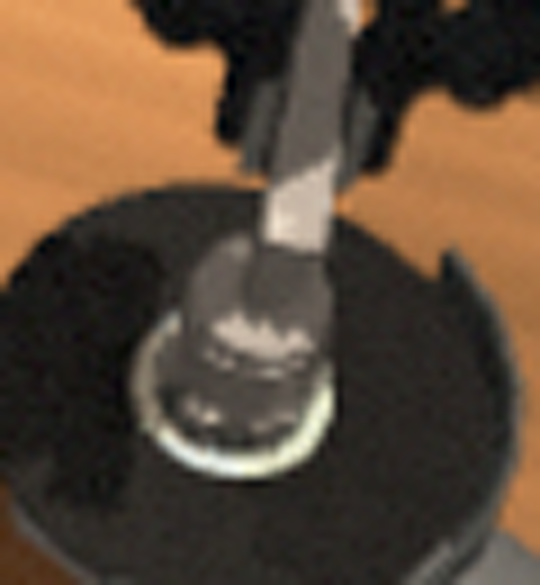

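{"op": "arm_command", "data": {"dp": [[0, 0.2, -0.6], [0, 0, -1.5], [0, 0, -2], [0, 0, -2], [0, 0, -3]], "twist": [[0, 0, -0.06], [0, 0, 0], [0, 0, 0], [0, 0, 0], [0, 0, 0]], "gripper": [5, 5, 5, 5, 5]}}

```text
time: 16.27
tool_pos: [0.5955, 0.0912, 0.2064]
ee_rot: [3.128, 0.293, -0.002]
contact_force: [0.8, -1.0, -2.9]
opening: 0.0132
```

{"op": "arm_command", "data": {"dp": [[0, 0, -5], [0, 0, -8], [0, 0, -12], [0, 0, -20], [0, 0, -24]], "twist": [[0, 0, 0], [0, 0, 0], [0, 0, 0], [0, 0, 0], [0, 0, 0]], "gripper": [5, 5, 5, 5, 5]}}

```text
time: 16.9
tool_pos: [0.5957, 0.0914, 0.2768]
ee_rot: [-3.128, -0.293, 0.0]
contact_force: [0.4, 1.2, -3.0]
opening: 0.013
```

Run:
```python
from h import *
go([.487,-.2634,.2765],30.3)
snap('scene','s12.png')
def rect(n,f,c,z,S=400,half=.03):
    g=np.linspace(-half,half,S);X,Y=np.meshgrid(g,g[::-1]);P=np.stack([X+c[0],Y+c[1],0*X+z],-1).reshape(-1,3)
    m=proj(n,P).astype(np.float32).reshape(S,S,2);return cv2.remap(cv2.imread('pics/'+f),m[...,0],m[...,1],cv2.INTER_CUBIC)
c=[.5966,.0875]
cv2.imwrite('pics/rn2.png',np.hstack([rect('scene','scene0.png',c,.102),rect('scene','s12.png',c,.102)]))
```

```text
t 16.9 pos [0.5957 0.0914 0.2768] yaw 10.71 F [ 0.4  1.2 -3. ] open 13.0 q7 -1.69
dp cur frame mm [-1.728e+02  3.284e+02  3.000e-01] dp target frame [-272.9  251.4    0.3] twist [-2.000e-04  2.000e-04 -3.418e-01]
```

View pics/rn2.png

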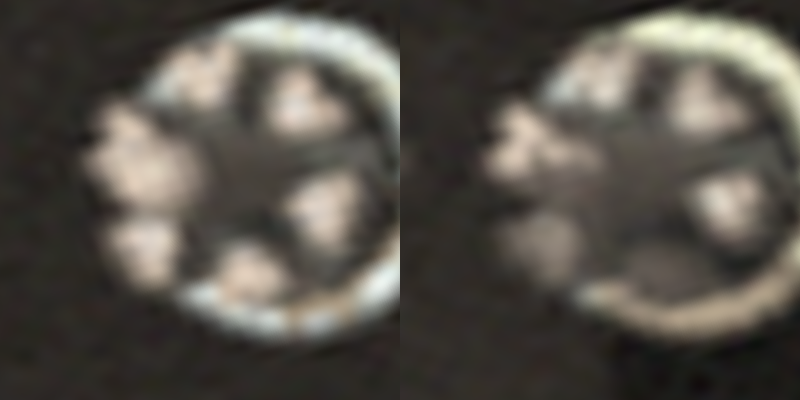

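Tooth pattern is about the same modulo 60°. The key stayed seated while it turned 65°, so the nut has turned about 60° (1.0 rad). Returning the key now.

{"op": "arm_command", "data": {"dp": [[0, 0, 0], [0, 0, 0], [-20, 18, 0], [-36, 33, 0], [-36, 33, 0]], "twist": [[0, 0, -0.171], [0, 0, -0.171], [0, 0, 0], [0, 0, 0], [0, 0, 0]], "gripper": [5, 5, 5, 5, 5]}}

```text
time: 17.58
tool_pos: [0.5585, -0.0287, 0.276]
ee_rot: [3.032, 0.822, 0.001]
contact_force: [0.5, -0.1, -3.3]
opening: 0.0131
```

{"op": "arm_command", "data": {"dp": [[-36, 33, 0], [-36, 33, 0], [-36, 33, 0], [-36, 33, 0], [-26, 24, 0]], "twist": [[0, 0, 0], [0, 0, 0], [0, 0, 0], [0, 0, 0], [0, 0, 0]], "gripper": [5, 5, 5, 5, 5]}}

```text
time: 18.2
tool_pos: [0.4898, -0.2505, 0.2761]
ee_rot: [3.032, 0.817, 0.0]
contact_force: [0.7, 0.6, -3.7]
opening: 0.0128
```

{"op": "arm_command", "data": {"dp": [[-9, 9, 0], [0, 0, 0], [0, 0, 0]], "twist": [[0, 0, 0], [0, 0, 0], [0, 0, 0]], "gripper": [5, 5, 5]}}

```text
time: 18.58
tool_pos: [0.4885, -0.2584, 0.2758]
ee_rot: [-3.03, -0.825, -0.001]
contact_force: [0.4, -0.6, -3.8]
opening: 0.0131
```

```bash
python3 -c "
from h import *
go([.487,-.2634,.2765],30.3)"
```

```text
t 18.575 pos [ 0.4885 -0.2584  0.2758] yaw 30.47 F [ 0.4 -0.6 -3.8] open 13.1 q7 -0.67
dp cur frame mm [-3.8  3.6 -0.7] dp target frame [-3.8  3.6 -0.7] twist [-0.0006 -0.001   0.003 ]
```

{"op": "arm_command", "data": {"dp": [[-3.8, 3.6, 10], [0, 0, 25], [0, 0, 30], [0, 0, 30], [0, 0, 23]], "twist": [[0, 0, 0], [0, 0, 0], [0, 0, 0], [0, 0, 0], [0, 0, 0]], "gripper": [5, 5, 5, 5, 5]}}

```text
time: 19.2
tool_pos: [0.4857, -0.2646, 0.1558]
ee_rot: [-3.031, -0.823, 0.002]
contact_force: [0.6, 0.0, -2.9]
opening: 0.0129
```

{"op": "arm_command", "data": {"dp": [[0, 0, 0], [0, 0, 0]], "twist": [[0, 0, 0], [0, 0, 0]], "gripper": [5, 5]}}

```text
time: 19.45
tool_pos: [0.4869, -0.2655, 0.1584]
ee_rot: [3.031, 0.822, 0.002]
contact_force: [-0.2, 0.5, -2.8]
opening: 0.0131
```

```bash
python3 -c "
from h import *
go([.487,-.2634,.1175],30.3)
b=snap('scene','s13.png')
cv2.imwrite('pics/b13.png',cv2.resize(b[140:215,245:320],None,fx=8,fy=8,interpolation=cv2.INTER_CUBIC)[:,:,::-1])
"
```

```text
t 19.45 pos [ 0.4869 -0.2655  0.1584] yaw 30.34 F [-0.2  0.5 -2.8] open 13.1 q7 -0.68
dp cur frame mm [ 1.1 -1.8 40.9] dp target frame [ 1.1 -1.7 40.9] twist [ 0.0011 -0.0009  0.0006]
```

View pics/b13.png

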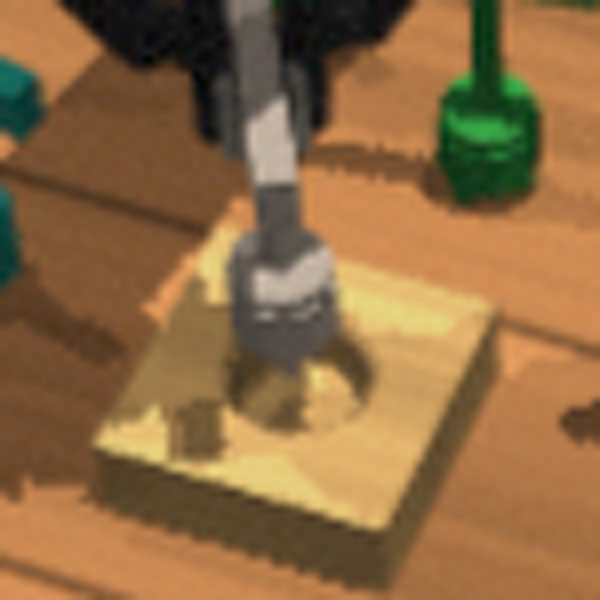

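{"op": "arm_command", "data": {"dp": [[1, -1.7, 0], [0, 0, 4], [0, 0, 6], [0, 0, 6], [0, 0, 0]], "twist": [[0, 0, 0], [0, 0, 0], [0, 0, 0], [0, 0, 0], [0, 0, 0]], "gripper": [5, 5, 5, 5, 5]}}

```text
time: 20.12
tool_pos: [0.4856, -0.2633, 0.1409]
ee_rot: [-3.031, -0.821, 0.002]
contact_force: [0.6, 0.1, -3.6]
opening: 0.013
```

```bash
python3 -c "
from h import *
go([.487,-.2634,.1175],30.3)
b=snap('scene','s14.png')
cv2.imwrite('pics/b14.png',cv2.resize(b[140:215,245:320],None,fx=8,fy=8,interpolation=cv2.INTER_CUBIC)[:,:,::-1])
"
```

```text
t 20.125 pos [ 0.4856 -0.2633  0.1409] yaw 30.3 F [ 0.6  0.1 -3.6] open 13.0 q7 -0.69
dp cur frame mm [ 1.2  0.8 23.4] dp target frame [ 1.1  0.7 23.4] twist [-0.0014  0.0009 -0.0001]
```

View pics/b14.png

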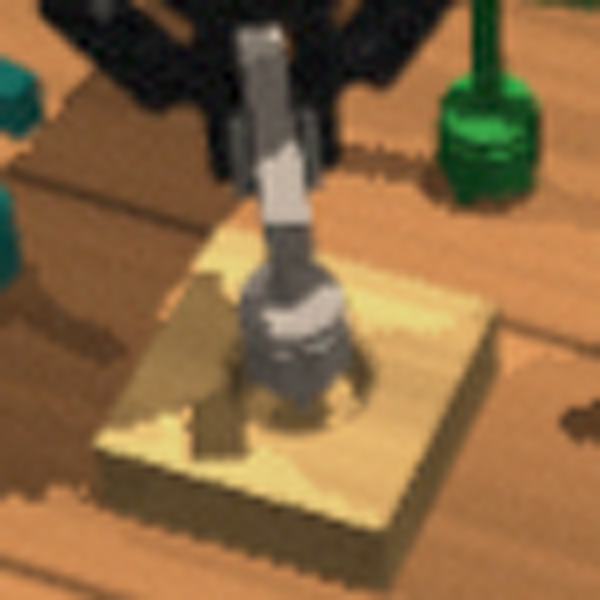

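{"op": "arm_command", "data": {"dp": [[1, 0.6, 2], [0, 0, 3], [0, 0, 3], [0, 0, 3], [0, 0, 3]], "twist": [[0, 0, 0], [0, 0, 0], [0, 0, 0], [0, 0, 0], [0, 0, 0]], "gripper": [5, 5, 5, 5, 5]}}

```text
time: 20.8
tool_pos: [0.4873, -0.2635, 0.1275]
ee_rot: [3.032, 0.821, -0.0]
contact_force: [0.5, 0.3, -3.0]
opening: 0.0131
```

{"op": "arm_command", "data": {"dp": [[0, 0, 2], [0, 0, 2], [0, 0, 2], [0, 0, 0]], "twist": [[0, 0, 0], [0, 0, 0], [0, 0, 0], [0, 0, 0]], "gripper": [5, 5, 5, 5]}}

```text
time: 21.3
tool_pos: [0.4872, -0.2635, 0.1216]
ee_rot: [-3.032, -0.821, 0.0]
contact_force: [0.6, -0.5, -3.6]
opening: 0.0131
```

{"op": "arm_command", "data": {"dp": [[0, 0, 1], [0, 0, 1], [0, 0, 1], [0, 0, 0]], "twist": [[0, 0, 0], [0, 0, 0], [0, 0, 0], [0, 0, 0]], "gripper": [5, 5, 5, 5]}}

```text
time: 21.8
tool_pos: [0.4873, -0.2635, 0.1186]
ee_rot: [-3.032, -0.821, 0.0]
contact_force: [-0.6, 0.7, -3.7]
opening: 0.0132
```

{"op": "arm_command", "data": {"dp": [[0, 0, 0.5], [0, 0, 0.4], [0, 0, 0.3], [0, 0, 0]], "twist": [[0, 0, 0], [0, 0, 0], [0, 0, 0], [0, 0, 0]], "gripper": [5, 5, 5, 5]}}

```text
time: 22.3
tool_pos: [0.4874, -0.2636, 0.1176]
ee_rot: [3.032, 0.821, 0.0]
contact_force: [-0.4, 0.5, -2.9]
opening: 0.0129
```

{"op": "arm_command", "data": {"dp": [[0, 0, 0.4], [0, 0, 0.4], [0, 0, 0]], "twist": [[0, 0, 0], [0, 0, 0], [0, 0, 0]], "gripper": [5, 5, 5]}}

```text
time: 22.68
tool_pos: [0.4876, -0.2636, 0.1175]
ee_rot: [3.032, 0.821, 0.001]
contact_force: [-1.5, 0.8, 4.8]
opening: 0.0131
```

{"op": "arm_command", "data": {"dp": [[0, 0, 0], [0, 0, 0], [0, 0, 0], [0, 0, 0], [0, 0, 0]], "twist": [[0, 0, 0], [0, 0, 0], [0, 0, 0], [0, 0, 0], [0, 0, 0]], "gripper": [16, 20, 30, 45, 60]}}

```text
time: 23.3
tool_pos: [0.4874, -0.2636, 0.1167]
ee_rot: [3.032, 0.821, 0.0]
contact_force: [0.4, -1.1, -0.4]
opening: 0.0598
```

{"op": "arm_command", "data": {"dp": [[0, 0, 0], [0, 0, -8], [0, 0, -20], [0, 0, -30], [0, 0, -30]], "twist": [[0, 0, 0], [0, 0, 0], [0, 0, 0], [0, 0, 0], [0, 0, 0]], "gripper": [70, 70, 70, 70, 70]}}

```text
time: 23.92
tool_pos: [0.4873, -0.2635, 0.2061]
ee_rot: [3.032, 0.821, 0.001]
contact_force: [0.1, -0.5, -0.2]
opening: 0.0698
```

{"op": "arm_command", "data": {"dp": [[-20, 0, -30], [-40, 15, -15], [-40, 20, 0], [-40, 20, 0], [0, 0, 0]], "twist": [[0, 0, 0], [0, 0, 0], [0, 0, 0], [0, 0, 0], [0, 0, 0]], "gripper": [70, 70, 70, 70, 70]}}

```text
time: 24.55
tool_pos: [0.3912, -0.3853, 0.2504]
ee_rot: [3.034, 0.809, -0.002]
contact_force: [0.9, 0.2, -0.2]
opening: 0.0699
```

Run:
```python
from h import *
go([.487,-.2634,.1175],30.3)
b=snap('scene','s15.png');a=snap('top','t15.png')
r=lambda im,x,y:cv2.resize(im[y:y+50,x:x+50],None,fx=8,fy=8,interpolation=cv2.INTER_CUBIC)
cv2.imwrite('pics/b15.png',np.hstack([r(a,335,190),r(a,194,142)])[:,:,::-1])
cv2.imwrite('pics/b16.png',b[:,:,::-1])
```

```text
t 24.55 pos [ 0.3912 -0.3853  0.2504] yaw 29.86 F [ 0.9  0.2 -0.2] open 69.9 q7 -0.37
dp cur frame mm [144.  -58.2 132.6] dp target frame [144.2 -56.9 132.9] twist [ 0.0016  0.0014 -0.0077]
```

View pics/b15.png

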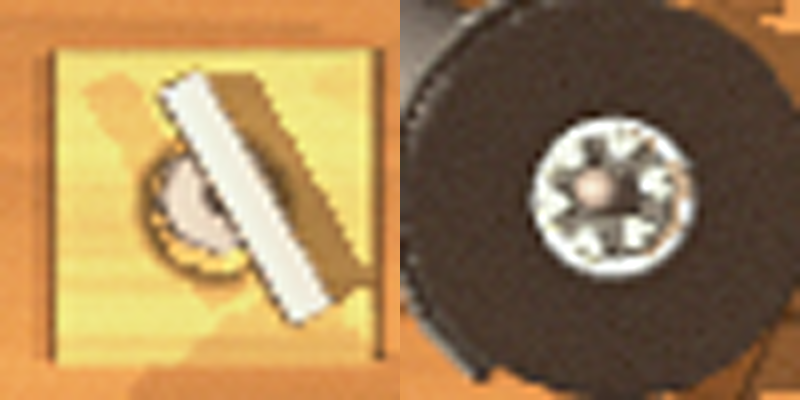

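View pics/b16.png

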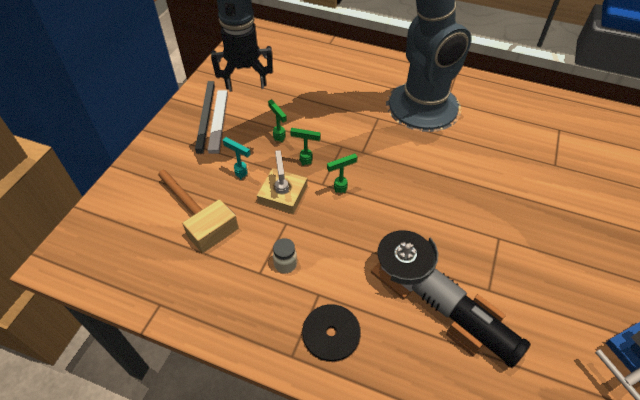

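```bash
python3 -c "
from rig import ctrl
print(ctrl.finish_job())"
```

```text
the job is handed in; nothing more can be done
None
```

I finished the task and handed it in at about 24.7 s. `finish_job()` gives no verdict, so the points below come from my own checks.

**Seating:** I gripped the silver key by its bar and lowered it over the spindle. It met no noticeable resistance past the tooth tops. It touched down at a tool height of 0.1985 m, within about 1 mm of the height calculated for the slot floors. I pressed with about 8 to 9 N.

**Turning:** I turned the key 65° clockwise (about 1.14 rad). The tool height stayed constant and the readings stayed low: under 3 N sideways and under 0.2 N m about the vertical. Allowing for the play between prongs and slots, the nut should stand at about 0.9 to 1.14 rad.

**Nut angle by sight:** The tooth pattern looks the same before and after. That fits a turn of about 60°, but the pattern repeats every 60°, so the pictures alone can't prove it. The evidence that the nut turned is that the key stayed seated the whole time.

**Return:** The key touched the well floor gently, with about 8 N, at the same height where I had gripped it. In the last pictures it stands upright in the well, about 1 mm from where it started. The gripper is clear and the other things on the bench look unmoved.

**Disagreement:** The two cameras differed by 2 to 6 mm on absolute positions. I corrected for this by comparing the key with the nut in the same picture.

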